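# Scoop the last two green caps out of the bin corner in the dispensary

### The job

With the blue-handled scoop, gather both green bottle caps out of the grey bin: push the scoop along the bin floor into the corner where the caps lie, so that the walls of the corner hold them while they ride up into the scoop. Then put the scoop down flat on the desk, about where it stood at the start, with both caps still in it. Do not touch the caps with the fingers.

Things in the scene. Friction and masses are not known exactly. Their poses are not given: they have to be found in the camera images.
- scoop: Slick metal scoop, blue handle, 140 g (mm). Origin: centre of pan's underside; +x out of the open mouth (faces away from robot at start), z up. Pan x -45..45, y -44..44; floor 1.6 thick, its front edge slips under the caps; side walls 24 high for x < 29, back wall 30 high. Handle bar along x over the pan: x -43..21, 16 thick in y, z 70..100; grip from above near x -11, z 90. Red scoop: not used.
- bin: Slick grey open bin fixed to the desk (mm); a yellow bin (orange caps) is a bystander; they may swap. Origin: centre of underside; x along its long side away from the robot, y left, z up. Outside 250 (x) by 190 (y) by 45 high, walls and floor 5 thick: floor at z 5, far wall at x 120, left wall at y 90. Caps lie near the far left corner (+x, +y): 17..75 from the far, 24..62 from the left wall.
- cap_a: Loose green ribbed bottle cap, the one nearer the left wall of the grey bin: 24 mm across, 16 mm high, 12 g, lower edge bevelled (4.5 mm in, 2.2 mm up) so that the scoop's edge slips under once a wall holds it from behind. Origin: centre of its underside; z up.
- cap_b: The second green bottle cap, the same as cap_a, about 30 mm farther from the left wall.
Mind the look-alikes: they are no part of the job. What is shaped like the scoop but orange or pink is not meant.

How it is judged:
By the outcome, as a careful person would: the job done as asked, in the order asked, and still so for the second after the job is handed in, with the robot touching nothing.
It also fails if it takes over 48 s, if anything falls off the work surface, if the arm or the gripper's body presses on something with over 40 N, if the wrist force passes 120 N, or if a joint passes its speed limit or range.

### The arm

A 6-joint arm with a two-finger parallel gripper is mounted at the origin on the work surface. World frame = base frame: x ahead of the robot, y to its left, z up, the work surface at z = 0. Lengths are in m, angles in rad, forces in N, time in s.
With the tool pointing down it reaches from about 0.325 to 0.775 m from the base axis. Payload 9.3 kg.
Tool frame: the origin (TCP) lies on the centre line of the jaws, within the pads' length; the fingertips stand 17 mm ahead of it and the grasp point (between the pads) lies 2 mm behind it; z points along the fingers, y is the line along which they close (so a half turn about z gives the same grasp; the last joint's range is limited). The gripper opens to 85 mm and grips with 20 to 120 N. Pads are 22 mm wide; open, the fingers measure 114 mm over their backs; the gripper's body (76 mm by 85 mm) begins 54 mm behind the grasp point. The pads swing forward as they close: fully open they stand 13 mm farther back than shut.
Start: joints at [1.07, 0.259, 0.021, 1.334, 0, 1.418], TCP at [0.187, 0.517, 0.248] pointing down, gripper open.
Joint ranges: [-3.04, 3.04], [-0.91, 1.82], [-1.04, 1.36], [-1.92, 1.95], [-1.52, 1.45], [-3.14, 3.14]. Speed limits (rad/s): [2.22, 2.22, 2.79, 3.14, 3.14, 3.14].

### API

Orientations are given as [roll, pitch, yaw] about the fixed x, y, z axes, in that order (R = Rz(yaw) Ry(pitch) Rx(roll)).
In Python, from plant import robot, imaging, ticket, finder gives the robot as it stands.
- The arm moves only by the shell command python3 -m crank 'ROWS' [FORCE]. ROWS is a JSON object of lists of equal length, an entry for each row: "angular": the turn, a rotation vector about the tool's x, y, z in rad, a list of three; "delta_pos": the shift along the tool's x, y, z in cm, a list of three; "hand": the finger opening in cm, from 0 to 8.54. A call has 1 to 12 rows; each row is the pose to reach, as a shift and turn from the pose commanded when the call began, along the tool's axes at that moment; what a row does not reach only later rows make up. A row lasts 1/12 s, in which the tool goes at most 41.7 mm and 7.16 degrees, less where a joint would pass 70% of its speed; a pose out of reach is approached as far as the arm can. A call with a gripper value outside its range is refused whole. The fingers move at their own pace and stop on an object; FORCE is the grip in N (left out, the last holds). Time passes only in rows, so rows that repeat a pose let the fingers close. It gives the time, the measured TCP pose, the force, the opening and the grip force at its end, in the units of the state.
- robot.state(): the state, without advancing time (a new reading comes with each control period).
- imaging.get_image(name): name is "scene" or "top" or "wrist"; returns a dict with "frame" (480x640x3 uint8, red, green, blue), "vfov" (degrees; the focal length in pixels is half the picture's height over the tangent of half this angle, whatever the lens; pixels are square), "cx", "cy" (the principal point, pixels), "rvec" (rotation vector, rad) and "tvec" (3), from world to camera coordinates, as OpenCV has them. Camera axes: x right, y down, z forward; pixel columns grow to the right and rows downward; lengths in m; the calibration is good to about 2 mm. A picture is of the moment at which its call begins. There is no depth.
- ticket.sign_off(): hands the job in; it is judged then, once.
Trained networks look in a picture, given as the dict that the camera call returned (one of the last four; its "shot" number tells which), for a name from the list of things; names that differ only in an ending like _2 or _b are one class to them, and where a whole thing is asked for, a point or a joint stands for the part that bears it (a point fixed in the world has none). Each returns a list of dicts, best first, with "p" (0 to 1); they miss things now and then, are a little off and sometimes report something else, mostly with a low value. They report only what shows in the picture. A call takes as long as a camera call. They do not tell look-alikes from the thing itself.
- finder.outline_of(picture, thing): "mask" (480x640 bool, what is visible of it) and "box" ([left, top, width, height] in pixels, round what is visible of it).
- finder.spot_point(picture, thing): "location" ([column, row] in pixels: a listed point, or the origin of a listed thing).
The state is a dict: "t": time; "qpos": joint angles; "dq": joint speeds; "tau": joint torques, N m; "eef_pos": TCP position; "eef_rot": TCP orientation; "ft_force": force on the tool from outside, world axes, zero at the start; "torque": the same for the moment, N m; "opening": finger opening in m; "gripper_force": force on a finger pad.
Only numpy, scipy, OpenCV 4.12 (cv2) and the standard library are available. Lean on these libraries where they do the work, as an engineer would, in place of code of your own. Each camera call takes 0.05 s, during which the arm holds its last target. There are 200 camera calls.

## Working session

There is one attempt and no reset: what is moved stays moved. The work goes in short steps, Python scripts to look and compute and a shell command to move; the robot and the scene stay as the last step left them, time stands still between calls to the robot, and variables do not carry over. Pictures are saved under pics/ and viewed, at most 12 in all, crops included, and the job is handed in when it is done.

```bash
ls; mkdir -p pics
cat > h.py <<'E'
import numpy as np, cv2
from plant import robot, imaging, ticket, finder
def cam(p):
    R=cv2.Rodrigues(np.array(p["rvec"],float))[0]; t=np.array(p["tvec"],float).ravel()
    f=240/np.tan(np.radians(p["vfov"])/2); return R,t,f
def ray(p,uv,z):
    R,t,f=cam(p); d=R.T@np.array([(uv[0]-p["cx"])/f,(uv[1]-p["cy"])/f,1]); o=-R.T@t
    return o+d*(z-o[2])/d[2]
def proj(p,X):
    R,t,f=cam(p); c=(R@np.atleast_2d(X).T).T+t
    return c[:,:2]/c[:,2:]*f+[p["cx"],p["cy"]]
def save(p,n,box=None,s=1):
    im=p["frame"][:,:,::-1]
    if box: im=im[box[1]:box[3],box[0]:box[2]]
    cv2.imwrite("pics/"+n,cv2.resize(im,None,fx=s,fy=s,interpolation=cv2.INTER_CUBIC))
E
python3 - <<'E'
from h import *
s=robot.state(); print(s["t"],np.round(s["eef_pos"],4),np.round(s["eef_rot"],3),s["opening"])
for n in ("top","scene"):
    p=imaging.get_image(n); save(p,n+"0.png")
    print(n,p["vfov"],p["cx"],p["cy"],-cam(p)[0].T@cam(p)[1])
    for th in ("scoop","bin","cap_a"):
        for r,o in zip(finder.spot_point(p,th),range(9)): print(th,r["p"],r["location"],np.round(ray(p,r["location"],0),3))
        for r in finder.outline_of(p,th)[:4]: print("  box",th,r["p"],r["box"])
E
```

```text
pics
0.0 [0.1873 0.5168 0.2477] [-3.14  -0.     2.794] 0.08551441261250671
top 57.84517095667356 325.5380711535305 237.86765498293784 [0.41079753 0.03522257 0.7167414 ]
scoop 0.83 [343.0, 132.4] [ 0.67  -0.019  0.   ]
scoop 0.7 [335.0, 328.3] [0.341 0.004 0.   ]
scoop 0.68 [318.6, 229.1] [0.504 0.027 0.   ]
  box scoop 0.94 [305.8, 95.3, 70.2, 67.5]
  box scoop 0.62 [302.7, 290.3, 70.1, 70.6]
  box scoop 0.61 [289.5, 198.8, 64.5, 63.1]
bin 0.91 [188.8, 220.9] [0.523 0.241 0.   ]
  box bin 0.57 [108.6, 129.4, 149.4, 175.2]
cap_a 0.72 [174.3, 166.0] [0.616 0.266 0.   ]
cap_a 0.62 [158.6, 158.6] [0.63  0.293 0.   ]
  box cap_a 0.78 [149.6, 150.1, 16.1, 14.7]
  box cap_a 0.62 [287.9, 200.1, 66.2, 63.6]
  box cap_a 0.48 [165.8, 155.6, 17.7, 12.7]
scene 57.894914200674584 315.2390644592259 237.82855512661436 [0.94916033 0.19655324 0.51333692]
scoop 0.82 [234.1, 336.9] [ 0.67  -0.019  0.   ]
scoop 0.75 [330.6, 201.9] [0.343 0.009 0.   ]
scoop 0.69 [306.2, 266.0] [0.511 0.025 0.   ]
  box scoop 0.98 [296.5, 152.3, 64.7, 75.6]
  box scoop 0.85 [189.4, 276.2, 91.6, 99.9]
  box scoop 0.71 [276.8, 198.9, 61.3, 85.8]
bin 0.64 [440.6, 309.1] [0.52 0.24 0.  ]
  box bin 0.69 [348.3, 217.5, 182.2, 200.4]
cap_a 0.9 [445.0, 372.4] [0.62  0.261 0.   ]
cap_a 0.77 [469.7, 383.9] [0.625 0.293 0.   ]
  box cap_a 0.81 [433.8, 355.0, 23.4, 21.8]
  box cap_a 0.55 [464.1, 368.4, 20.5, 20.5]
```

View pics/top0.png

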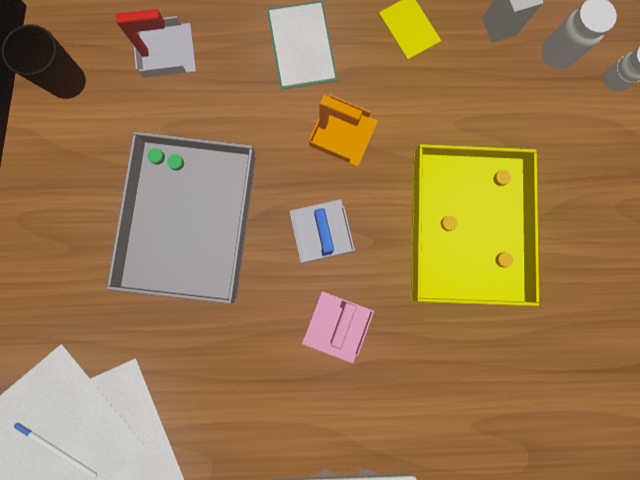

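View pics/scene0.png

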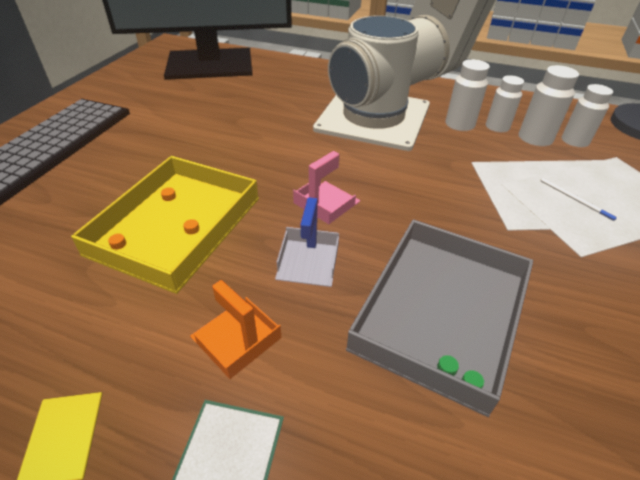

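Blue scoop candidates in top view: blue-handled (322,231) ← chosen. Look-alikes: orange (343,132), pink (338,328), red (165,45). The grey bin is at (182,215), with green caps at (155,156) and (175,162). The yellow bin is a bystander.

```bash
cat > fit.py <<'E'
from h import *
from scipy.optimize import minimize
def box(x0,x1,y0,y1,z0,z1): return [[x,y,z] for x in(x0,x1) for y in(y0,y1) for z in(z0,z1)]
SC=np.array(box(-45,45,-44,44,0,1.6)+box(-45,29,-44,44,0,24)+box(-45,-43,-44,44,0,30)+box(-43,21,-8,8,70,100))/1e3
BN=np.array(box(-125,125,-95,95,0,45))/1e3
def tf(q,M,z=0):
    c,s=np.cos(q[2]),np.sin(q[2]); return M@np.array([[c,s,0],[-s,c,0],[0,0,1]])+[q[0],q[1],z]
def hm(pts):
    m=np.zeros((1920,2560),np.uint8); cv2.fillConvexPoly(m,cv2.convexHull(np.round(pts*4+1.5).astype(np.int32)),1); return m
def fit(views,M,q0,z=0):
    # views: (picture, bool mask)
    H=[]
    for p,m in views:
        ys,xs=np.nonzero(cv2.morphologyEx(m.astype(np.uint8),cv2.MORPH_OPEN,np.ones((3,3)))); H.append((p,hm(np.c_[xs,ys].astype(float))))
    def cost(q): return sum((h!=hm(proj(p,tf(q,M,z)))).sum()/h.sum() for p,h in H)
    r=minimize(cost,q0,method="Nelder-Mead",options=dict(initial_simplex=np.array(q0)+np.array([[0,0,0],[.01,0,0],[0,.01,0],[0,0,.15]]),xatol=1e-4,fatol=1e-4))
    return r.x,r.fun
def near(lst,uv):
    return min(lst,key=lambda r:np.hypot(r["box"][0]+r["box"][2]/2-uv[0],r["box"][1]+r["box"][3]/2-uv[1]))
E
python3 - <<'E'
from fit import *
P={n:imaging.get_image(n) for n in("top","scene")}
save(P["scene"],"crop.png",(260,180,540,420),2.5)
uv=dict(scoop=((322,231),(308,245)),bin=((182,215),(440,310)))
for th,M,q0 in(("scoop",SC,[.505,.027,.15]),("bin",BN,[.522,.24,-.12])):
    v=[(P[n],near(finder.outline_of(P[n],th),u)["mask"]) for n,u in zip(P,uv[th])]
    for k in (v,v[:1],v[1:]): print(th,*[np.round(a,4) for a in fit(k,M,q0)])
    if th=="bin": b=fit(v,M,q0)[0]
for n in P:
    hsv=cv2.cvtColor(P[n]["frame"],cv2.COLOR_RGB2HSV)
    g=cv2.inRange(hsv,(50,120,60),(85,255,255)); k,_,st,c=cv2.connectedComponentsWithStats(g)
    for i in range(1,k):
        if st[i,4]>40:
            w=ray(P[n],c[i],.014); d=w[:2]-b[:2]; C,S=np.cos(b[2]),np.sin(b[2])
            print(n,st[i],w.round(4),"from far",.12-(C*d[0]+S*d[1]),"from left",.09-(-S*d[0]+C*d[1]))
E
```

```text
scoop [0.5016 0.0233 0.2032] 0.0877
scoop [0.5016 0.0229 0.2071] 0.0171
scoop [0.5013 0.0245 0.202 ] 0.0518
bin [ 0.5248  0.2414 -0.1385] 0.018
bin [ 0.5246  0.2412 -0.1386] 0.0116
bin [ 0.5248  0.2417 -0.1404] 0.0044
top [148 149  15  14 163] [0.6311 0.2939 0.014 ] from far 0.021977099805434816 from left 0.023298529202224166
top [167 155  16  14 164] [0.6205 0.2618 0.014 ] from far 0.0280627826613076 from left 0.056629638644317894
scene [439 356  19  17 244] [0.6161 0.2616 0.014 ] from far 0.032439941553622786 from left 0.057413140015779386
scene [463 371  20  16 209] [0.6245 0.294  0.014 ] from far 0.028561219648108885 from left 0.024146515258026996
```

View pics/crop.png

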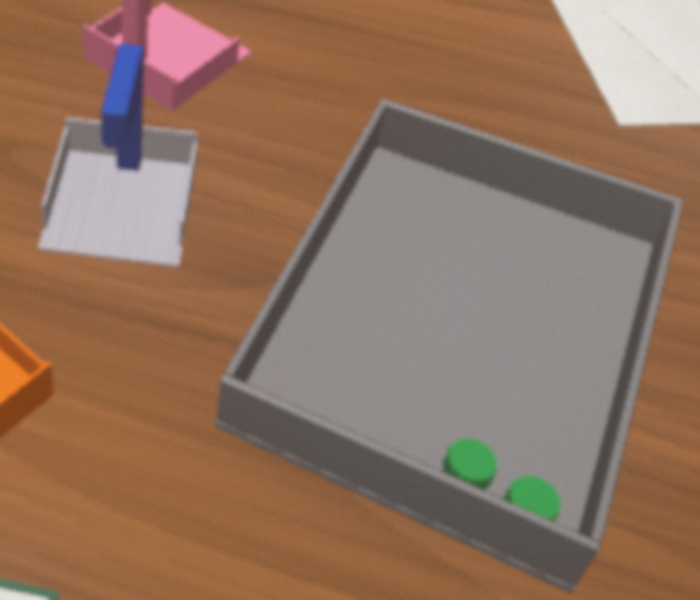

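```bash
cat > go.py <<'E'
from fit import *
from scipy.spatial.transform import Rotation as Ro
def to(pos,yaw,tilt=0):
    "shift (cm) and turn from the measured pose to TCP pos, scoop-yaw (tool yaw=yaw+pi), nose-up tilt"
    s=robot.state(); R0=Ro.from_euler("xyz",s["eef_rot"])
    R1=Ro.from_euler("z",yaw)*Ro.from_euler("y",-tilt)*Ro.from_euler("xyz",[np.pi,0,np.pi])
    print("t",round(s["t"],2),"at",np.round(s["eef_pos"],4),np.round(s["eef_rot"],3),"F",np.round(s["ft_force"],1),
      "\n d_cm",np.round(R0.inv().apply(np.array(pos)-s["eef_pos"])*100,2),"turn",np.round((R0.inv()*R1).as_rotvec(),3))
E
python3 - <<'E'
from go import *
q=[.5016,.0233,.203]
to(tf(q,np.array([[-.011,0,0.19]]))[0],q[2])
E
```

```text
t 1.0 at [0.1875 0.5171 0.2483] [-3.142 -0.     2.794] F [ 0.8  0.2 -0.2] 
 d_cm [-45.42 -36.29   5.83] turn [-0.    -0.    -0.551]
```

```bash
python3 -m crank '{"delta_pos":[[-45.4,-36.3,3],[-45.4,-36.3,3],[-45.4,-36.3,3],[-45.4,-36.3,3],[-45.4,-36.3,3],[-45.4,-36.3,3],[-45.4,-36.3,3],[-45.4,-36.3,3],[-45.4,-36.3,3],[-45.4,-36.3,3],[-45.4,-36.3,3],[-45.4,-36.3,3]],"angular":[[0,0,-0.551],[0,0,-0.551],[0,0,-0.551],[0,0,-0.551],[0,0,-0.551],[0,0,-0.551],[0,0,-0.551],[0,0,-0.551],[0,0,-0.551],[0,0,-0.551],[0,0,-0.551],[0,0,-0.551]],"hand":[6,6,6,6,6,6,6,6,6,6,6,6]}'
python3 - <<'E'
from go import *
q=[.5016,.0233,.203]
to(tf(q,np.array([[-.011,0,0.19]]))[0],q[2])
E
```

```text
t: 2.0
eef_pos: [0.4401, 0.1029, 0.2236]
eef_rot: [-3.142, 0.001, -2.939]
ft_force: [1.2, 2.0, -0.4]
opening: 0.0597
gripper_force: 0.0
t 2.0 at [0.4401 0.1029 0.2236] [-3.142e+00  1.000e-03 -2.939e+00] F [ 1.2  2.  -0.4] 
 d_cm [-3.31 -9.03  3.36] turn [-0.     0.001  0.   ]
```

```bash
python3 -m crank '{"delta_pos":[[-3.3,-9.0,3.3],[-3.3,-9.0,3.3],[-3.3,-9.0,3.3],[-3.3,-9.0,3.3],[-3.3,-9.0,3.3]],"angular":[[0,0,0],[0,0,0],[0,0,0],[0,0,0],[0,0,0]],"hand":[6,6,6,6,6]}'
python3 - <<'E'
from go import *
p=imaging.get_image("wrist"); save(p,"w1.png")
m=cv2.inRange(cv2.cvtColor(p["frame"],cv2.COLOR_RGB2HSV),(105,120,40),(125,255,255))
q=[.5016,.0233,.203]
im=p["frame"][:,:,::-1].copy()
for M,z in(([[-43,-8],[21,-8],[21,8],[-43,8]],100),([[-45,-44],[45,-44],[45,44],[-45,44]],1)):
    X=tf(q,np.c_[np.array(M),np.full(4,z)]/1e3); cv2.polylines(im,[proj(p,X).round().astype(np.int32)],True,(0,0,255),1)
cv2.imwrite("pics/w1.png",im)
for r in finder.spot_point(p,"scoop")[:3]: print(r,ray(p,r["location"],0))
to(tf(q,np.array([[-.011,0,0.088]]))[0],q[2])
E
```

```text
t: 2.42
eef_pos: [0.49, 0.0225, 0.1898]
eef_rot: [3.141, -0.001, -2.941]
ft_force: [-0.4, 0.4, -0.1]
opening: 0.06
gripper_force: 0.0
{'location': [241.2, 396.7], 'p': 0.78} [ 0.67407751 -0.01801944  0.        ]
{'location': [330.8, 29.4], 'p': 0.75} [0.34655973 0.00092879 0.        ]
{'location': [320.0, 242.6], 'p': 0.73} [0.50743856 0.02567116 0.        ]
t 2.52 at [0.4897 0.0239 0.1907] [ 3.141  0.    -2.938] F [-0.8  0.1  0.3] 
 d_cm [-0.05 -0.3  10.27] turn [0. 0. 0.]
```

View pics/w1.png

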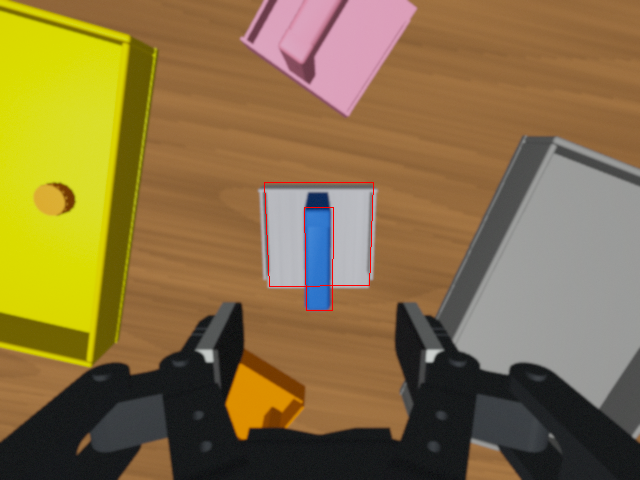

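The wrist view shows the blue handle at (318,258), squared up with the jaws. The model outline matches to about 1 mm, so I'm descending.

```bash
python3 -m crank '{"delta_pos":[[0,-0.1,4],[0,-0.2,8],[0,-0.2,10.3],[0,-0.2,10.3],[0,-0.2,10.3],[0,-0.2,10.3],[0,-0.2,10.3],[0,-0.2,10.3],[0,-0.2,10.3],[0,-0.2,10.3],[0,-0.2,10.3]],"angular":[[0,0,0],[0,0,0],[0,0,0],[0,0,0],[0,0,0],[0,0,0],[0,0,0],[0,0,0],[0,0,0],[0,0,0],[0,0,0]],"hand":[6,6,6,6,3,1,1,1,1,1,1]}' 80
python3 -m crank '{"delta_pos":[[0,0,0],[0,0,0],[0,0,-2],[0,0,-5],[0,0,-8],[0,0,-8]],"angular":[[0,0,0],[0,0,0],[0,0,0],[0,0,0],[0,0,0],[0,0,0]],"hand":[1,1,1,1,1,1]}'
python3 - <<'E'
from go import *
p=imaging.get_image("scene"); save(p,"s1.png",(200,80,560,440),1.6)
s=robot.state(); print(s["opening"],s["gripper_force"])
b=[.5248,.2414,-.139]
to(tf(b,np.array([[-.045-.011,.041,0.17]]))[0],b[2])
E
```

```text
t: 3.43
eef_pos: [0.4916, 0.0216, 0.0895]
eef_rot: [-3.141, 0.004, -2.938]
ft_force: [-0.5, 2.3, 7.3]
opening: 0.0146
gripper_force: 78.8
t: 3.93
eef_pos: [0.4928, 0.0212, 0.1736]
eef_rot: [-3.139, 0.009, -2.938]
ft_force: [1.3, -0.4, -2.1]
opening: 0.0144
gripper_force: 78.5
0.015022725838040776 78.46934795379639
t 3.98 at [0.4921 0.0213 0.1711] [-3.139  0.007 -2.938] F [-0.6 -0.3 -1.8] 
 d_cm [-3.74 26.64  0.07] turn [-0.001  0.007  0.342]
```

View pics/s1.png

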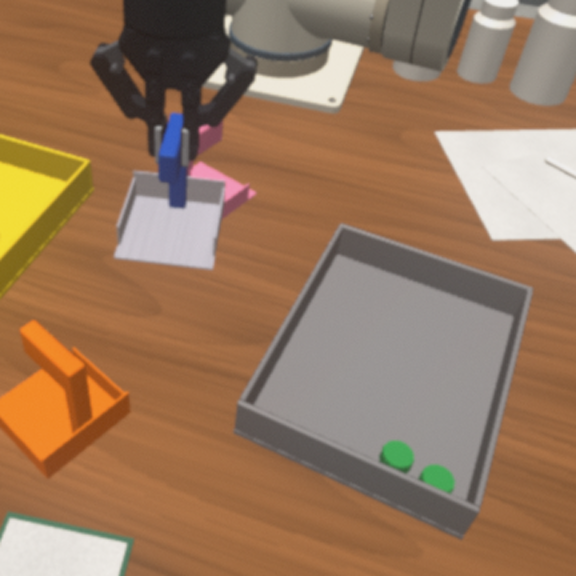

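Scoop is held level with its mouth forward, pan at crop (170,235). The caps are unmoved at (397,455) and (437,478). Carrying it over the bin.

```bash
python3 -m crank '{"delta_pos":[[-0.5,3,0],[-1,7,0],[-1.5,11,0],[-2,15,0],[-2.7,19,0],[-3.2,23,0],[-3.7,26.6,0],[-3.7,26.6,0],[-3.7,26.6,0],[-3.7,26.6,0],[-3.7,26.6,0]],"angular":[[0,0,0.05],[0,0,0.1],[0,0,0.15],[0,0,0.2],[0,0,0.25],[0,0,0.3],[0,0,0.342],[0,0,0.342],[0,0,0.342],[0,0,0.342],[0,0,0.342]],"hand":[1,1,1,1,1,1,1,1,1,1,1]}'
python3 - <<'E'
from go import *
P={n:imaging.get_image(n) for n in("top","scene","wrist")}; save(P["wrist"],"w2.png")
b=[.5248,.2414,-.139]
s=robot.state(); e=s["eef_pos"]; print(s["gripper_force"])
w=P["wrist"]; im=w["frame"][:,:,::-1].copy()
for z,c in((45,(0,0,255)),(5,(255,0,0))):
    X=tf(b,np.array([[-120,-90,z],[120,-90,z],[120,90,z],[-120,90,z]])/1e3); cv2.polylines(im,[proj(w,X).round().astype(np.int32)],True,c,1)
cv2.imwrite("pics/w2.png",im)
# scoop outline predicted
for r in finder.outline_of(w,"scoop")[:3]: print(r["p"],r["box"])
to(tf(b,np.array([[-.045-.011,.041,0.0965]]))[0],b[2])
E
```

```text
t: 4.9
eef_pos: [0.4729, 0.2885, 0.1672]
eef_rot: [-3.141, -0.0, 3.002]
ft_force: [-0.3, -0.2, -0.5]
opening: 0.0147
gripper_force: 78.7
78.66686224937439
0.65 [230.6, 207.7, 179.4, 225.2]
0.56 [0.0, 431.2, 47.4, 29.8]
0.38 [340.6, 402.5, 9.7, 23.9]
t 5.1 at [0.4733 0.2884 0.1675] [3.142 0.    3.001] F [-0.1 -0.9 -1.2] 
 d_cm [-0.15  0.16  7.1 ] turn [ 0.     0.    -0.001]
```

View pics/w2.png

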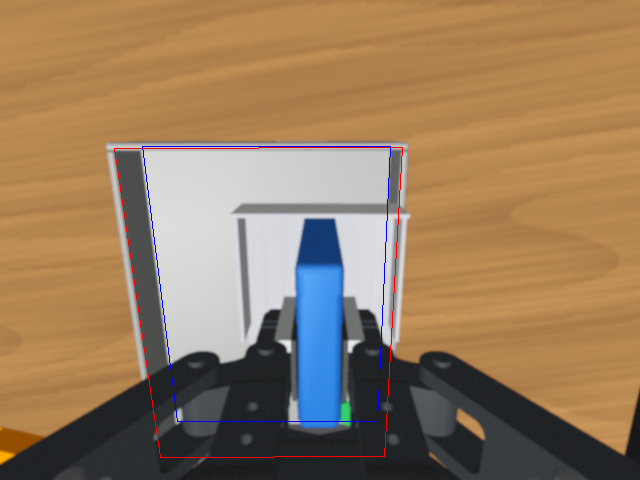

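Wrist view: the pan (233–408, 215) sits inside the bin, parallel to its walls and about 5 mm off the left wall, and the bin model matches its rims. Lowering to the floor.

```bash
python3 -m crank '{"delta_pos":[[-0.1,0.1,3],[-0.1,0.1,5.5],[-0.1,0.1,6.7],[-0.1,0.1,6.9],[-0.1,0.1,7.0],[-0.1,0.1,7.0],[-0.1,0.1,7.0]],"angular":[[0,0,0],[0,0,0],[0,0,0],[0,0,0],[0,0,0],[0,0,0],[0,0,0]],"hand":[1,1,1,1,1,1,1]}'
python3 -m crank '{"delta_pos":[[0,0,0.1],[0,0,0.1],[0,0,0.1]],"angular":[[0,0,0],[0,0,0],[0,0,0]],"hand":[1,1,1]}'
python3 -m crank '{"delta_pos":[[0,0,0.1],[0,0,0.1],[0,0,0.1]],"angular":[[0,0,0],[0,0,0],[0,0,0]],"hand":[1,1,1]}'
```

```text
t: 5.68
eef_pos: [0.4748, 0.2904, 0.0985]
eef_rot: [3.141, 0.002, 3.002]
ft_force: [0.0, -0.0, -0.5]
opening: 0.0149
gripper_force: 78.6
t: 5.93
eef_pos: [0.4742, 0.2904, 0.0968]
eef_rot: [3.141, 0.001, 3.003]
ft_force: [0.7, 0.1, -1.5]
opening: 0.0146
gripper_force: 78.6
t: 6.18
eef_pos: [0.474, 0.2903, 0.0954]
eef_rot: [-3.142, -0.0, 3.003]
ft_force: [-0.9, -1.2, -2.2]
opening: 0.0144
gripper_force: 78.6
```

```bash
python3 -m crank '{"delta_pos":[[0,0,0.1],[0,0,0.1],[0,0,0.1]],"angular":[[0,0,0],[0,0,0],[0,0,0]],"hand":[1,1,1]}'
python3 -m crank '{"delta_pos":[[0,0,0.1],[0,0,0.1],[0,0,0.1]],"angular":[[0,0,0],[0,0,0],[0,0,0]],"hand":[1,1,1]}'
python3 - <<'E'
from go import *
b=[.5248,.2414,-.139]
to(tf(b,np.array([[.075-.0105,.041,0.094]]))[0],b[2])
E
```

```text
t: 6.43
eef_pos: [0.4742, 0.2903, 0.0946]
eef_rot: [3.141, 0.0, 3.003]
ft_force: [0.1, 0.3, 2.4]
opening: 0.0144
gripper_force: 79.0
t: 6.68
eef_pos: [0.4743, 0.2904, 0.0945]
eef_rot: [3.141, 0.001, 3.003]
ft_force: [-3.3, -1.1, 11.4]
opening: 0.015
gripper_force: 80.4
t 6.68 at [0.4743 0.2904 0.0945] [3.141e+00 1.000e-03 3.003e+00] F [-3.3 -1.1 11.4] 
 d_cm [-12.13  -0.06   0.06] turn [0.001 0.001 0.   ]
```

```bash
python3 -m crank '{"delta_pos":[[-0.7,0,0],[-1.4,0,0],[-2.1,0,0],[-2.8,0,0],[-3.5,0,0],[-4.2,0,0],[-4.9,0,0],[-5.6,0,0],[-6.3,0,0],[-7.0,0,0],[-7.5,0,0],[-7.5,0,0]],"angular":[[0,0,0],[0,0,0],[0,0,0],[0,0,0],[0,0,0],[0,0,0],[0,0,0],[0,0,0],[0,0,0],[0,0,0],[0,0,0],[0,0,0]],"hand":[1,1,1,1,1,1,1,1,1,1,1,1]}'
python3 - <<'E'
from go import *
p=imaging.get_image("scene"); save(p,"s2.png",(320,180,560,420),2.5)
b=[.5248,.2414,-.139]
to(tf(b,np.array([[.075-.0105,.041,0.094]]))[0],b[2])
E
```

```text
t: 7.68
eef_pos: [0.55, 0.28, 0.0945]
eef_rot: [3.14, 0.003, 3.002]
ft_force: [1.8, -1.4, 7.9]
opening: 0.0146
gripper_force: 80.0
t 7.73 at [0.5499 0.28   0.0945] [3.141e+00 3.000e-03 3.002e+00] F [ 1.2 -0.1  6.7] 
 d_cm [-4.5  -0.07  0.07] turn [ 0.001  0.003 -0.   ]
```

View pics/s2.png

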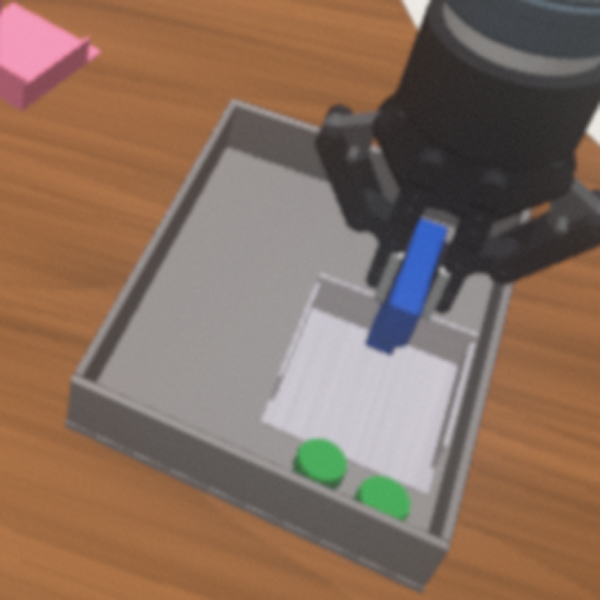

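The mouth edge runs from (263,420) to (433,487). Both caps, at (320,462) and (385,497), lie ahead of it and inside its width. Pushing on slowly.

```bash
python3 -m crank '{"delta_pos":[[-0.4,0,0],[-0.8,0,0],[-1.2,0,0],[-1.6,0,0],[-2.0,0,0],[-2.4,0,0],[-2.8,0,0],[-3.2,0,0],[-3.6,0,0],[-3.9,0,0],[-4.1,0,0],[-4.1,0,0]],"angular":[[0,0,0],[0,0,0],[0,0,0],[0,0,0],[0,0,0],[0,0,0],[0,0,0],[0,0,0],[0,0,0],[0,0,0],[0,0,0],[0,0,0]],"hand":[1,1,1,1,1,1,1,1,1,1,1,1]}'
python3 -m crank '{"delta_pos":[[-0.2,0,0],[-0.3,0,0],[-0.3,0,0]],"angular":[[0,0,0],[0,0,0],[0,0,0]],"hand":[1,1,1]}'
python3 - <<'E'
from go import *
p=imaging.get_image("scene"); save(p,"s3.png",(320,180,560,420),2.5)
b=[.5248,.2414,-.139]
to(tf(b,np.array([[.075-.0105,.041,0.094]]))[0],b[2])
E
```

```text
t: 8.73
eef_pos: [0.5898, 0.2745, 0.0945]
eef_rot: [3.141, 0.002, 3.003]
ft_force: [-0.6, 0.1, 8.1]
opening: 0.0148
gripper_force: 80.1
t: 8.98
eef_pos: [0.5925, 0.2741, 0.0945]
eef_rot: [3.141, 0.002, 3.003]
ft_force: [-2.5, 0.7, 8.3]
opening: 0.0147
gripper_force: 80.2
t 9.03 at [0.5924 0.2741 0.0945] [3.141e+00 2.000e-03 3.003e+00] F [-1.7  0.3  8.4] 
 d_cm [-0.2  -0.07  0.05] turn [0.001 0.002 0.   ]
```

View pics/s3.png

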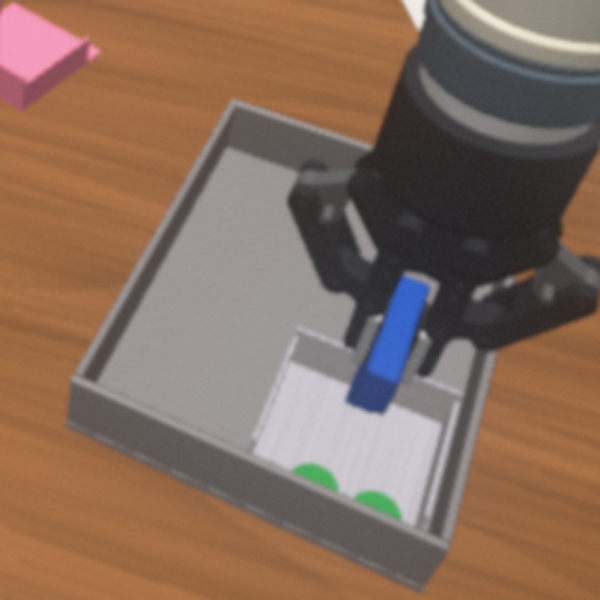

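The caps, at (314,475) and (377,502), are now against the far wall with the edge going under them. Creeping on until the wall contact shows in the force.

```bash
for i in 1; do python3 -m crank '{"delta_pos":[[-0.15,0,0],[-0.2,0,0],[-0.2,0,0]],"angular":[[0,0,0],[0,0,0],[0,0,0]],"hand":[1,1,1]}'; done
python3 -m crank '{"delta_pos":[[-0.15,0,0],[-0.2,0,0],[-0.2,0,0]],"angular":[[0,0,0],[0,0,0],[0,0,0]],"hand":[1,1,1]}'
```

```text
t: 9.28
eef_pos: [0.5943, 0.2738, 0.0945]
eef_rot: [3.141, 0.001, 3.003]
ft_force: [-2.4, 0.2, 7.7]
opening: 0.0146
gripper_force: 80.1
t: 9.53
eef_pos: [0.595, 0.2737, 0.0947]
eef_rot: [3.141, -0.001, 3.003]
ft_force: [-8.0, 0.5, 13.0]
opening: 0.0146
gripper_force: 80.9
```

The edge is against the wall (-8 N). Now tilting nose-up in place so the caps slide back while the wall holds them.

```bash
python3 -m crank '{"delta_pos":[[0.4,0,-0.16],[0.8,0,-0.37],[1.2,0,-0.52],[1.65,0,-0.67],[2.05,0,-0.78],[2.4,0,-0.89],[2.85,0,-0.93],[3.3,0,-0.95],[3.3,0,-0.95],[3.3,0,-0.95],[3.3,0,-0.95]],"angular":[[0,-0.045,0],[0,-0.09,0],[0,-0.135,0],[0,-0.18,0],[0,-0.22,0],[0,-0.26,0],[0,-0.305,0],[0,-0.35,0],[0,-0.35,0],[0,-0.35,0],[0,-0.35,0]],"hand":[1,1,1,1,1,1,1,1,1,1,1]}'
python3 - <<'E'
from go import *
p=imaging.get_image("scene"); save(p,"s4.png",(320,180,560,420),2.5)
E
```

```text
t: 10.45
eef_pos: [0.5637, 0.2779, 0.103]
eef_rot: [3.141, 0.349, 3.003]
ft_force: [0.8, 0.3, -2.0]
opening: 0.0145
gripper_force: 78.7
```

View pics/s4.png

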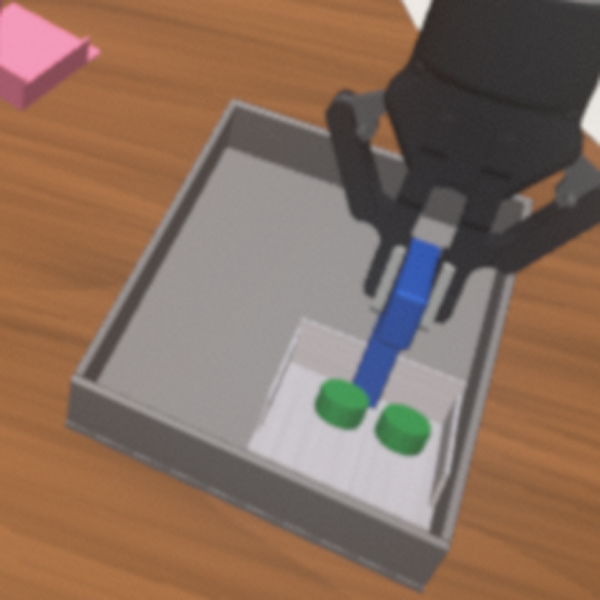

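Both caps, at (343,403) and (403,428), are well inside the tilted pan. Lifting straight up with the tilt kept.

```bash
cat >> go.py <<'E'
def tcp(q,tilt,h):
    "TCP for scoop at q, tilted nose up about its rear bottom edge at height h"
    c,s=np.cos(tilt),np.sin(tilt); a,b=.0345,.0895
    return tf(q,np.array([[-.045+c*a-s*b,0,h+s*a+c*b]]))[0]
E
python3 - <<'E'
from go import *
e=np.array(robot.state()["eef_pos"]); b=-.139
to(e+[0,0,.09],b,.35)
E
```

```text
t 10.5 at [0.5639 0.2779 0.103 ] [3.141 0.349 3.002] F [ 0.1  0.7 -0.8] 
 d_cm [-3.08  0.   -8.46] turn [ 0.    -0.001 -0.   ]
```

```bash
python3 -m crank '{"delta_pos":[[-0.2,0,-0.56],[-0.6,0,-1.7],[-1.1,0,-3.0],[-1.6,0,-4.4],[-2.1,0,-5.8],[-2.6,0,-7.1],[-2.9,0,-8.0],[-3.1,0,-8.5],[-3.1,0,-8.5]],"angular":[[0,0,0],[0,0,0],[0,0,0],[0,0,0],[0,0,0],[0,0,0],[0,0,0],[0,0,0],[0,0,0]],"hand":[1,1,1,1,1,1,1,1,1]}'
python3 - <<'E'
from go import *
q=[.5016,.0233,.203]
t=tcp(q,.35,.09); e=np.array(robot.state()["eef_pos"])
to(t,q[2],.35)
E
```

```text
t: 11.25
eef_pos: [0.5639, 0.2779, 0.1947]
eef_rot: [3.141, 0.351, 3.002]
ft_force: [0.0, 0.6, -2.1]
opening: 0.0147
gripper_force: 78.7
t 11.25 at [0.5639 0.2779 0.1947] [3.141 0.351 3.002] F [ 0.   0.6 -2.1] 
 d_cm [  6.6  -27.53  -1.52] turn [-0.117  0.002 -0.322]
```

```bash
python3 -m crank '{"delta_pos":[[0.1,-0.4,0],[0.25,-1.2,-0.1],[0.5,-2.2,-0.1],[0.8,-3.5,-0.2],[1.15,-4.8,-0.3],[1.5,-6.2,-0.3],[1.8,-7.6,-0.4],[2.15,-9.0,-0.5],[2.5,-10.4,-0.6],[2.8,-11.8,-0.6],[3.15,-13.2,-0.7],[3.5,-14.6,-0.8]],"angular":[[-0.002,0,-0.005],[-0.005,0,-0.014],[-0.01,0,-0.026],[-0.015,0,-0.041],[-0.02,0,-0.056],[-0.026,0,-0.073],[-0.032,0,-0.089],[-0.038,0,-0.105],[-0.044,0,-0.122],[-0.05,0,-0.138],[-0.056,0,-0.155],[-0.062,0,-0.171]],"hand":[1,1,1,1,1,1,1,1,1,1,1,1]}'
python3 - <<'E'
from go import *
q=[.5016,.0233,.203]
to(tcp(q,.35,.09),q[2],.35)
E
```

```text
t: 12.25
eef_pos: [0.5065, 0.137, 0.1879]
eef_rot: [-3.141, 0.349, -3.097]
ft_force: [0.6, -0.6, -1.3]
opening: 0.0146
gripper_force: 78.7
t 12.25 at [0.5065 0.137  0.1879] [-3.141  0.349 -3.097] F [ 0.6 -0.6 -1.3] 
 d_cm [  5.02 -12.02  -1.61] turn [-0.055 -0.002 -0.149]
```

```bash
python3 -m crank '{"delta_pos":[[0.6,-1.4,-0.2],[1.2,-2.8,-0.4],[1.75,-4.2,-0.55],[2.3,-5.5,-0.75],[2.9,-6.8,-0.9],[3.4,-8.1,-1.1],[3.9,-9.3,-1.2],[4.3,-10.3,-1.4],[4.65,-11.1,-1.5],[4.85,-11.7,-1.6],[5.0,-12.0,-1.6],[5.0,-12.0,-1.6]],"angular":[[-0.006,0,-0.017],[-0.013,0,-0.035],[-0.019,0,-0.052],[-0.025,0,-0.068],[-0.031,0,-0.084],[-0.037,0,-0.1],[-0.042,0,-0.115],[-0.047,0,-0.128],[-0.051,0,-0.138],[-0.053,0,-0.145],[-0.055,0,-0.149],[-0.055,0,-0.149]],"hand":[1,1,1,1,1,1,1,1,1,1,1,1]}'
python3 - <<'E'
from go import *
p=imaging.get_image("scene"); save(p,"s5.png",(180,100,500,400),2)
q=[.5016,.0233,.203]
to(tcp(q,.35,.004),q[2],.35)
E
```

```text
t: 13.25
eef_pos: [0.4597, 0.0154, 0.1862]
eef_rot: [3.141, 0.349, -2.941]
ft_force: [0.7, 0.4, -1.5]
opening: 0.0148
gripper_force: 78.7
t 13.3 at [0.46   0.0157 0.1863] [ 3.141  0.349 -2.941] F [-0.1  0.2 -1.2] 
 d_cm [ 3.05 -0.1   8.09] turn [-0.    -0.001 -0.002]
```

View pics/s5.png

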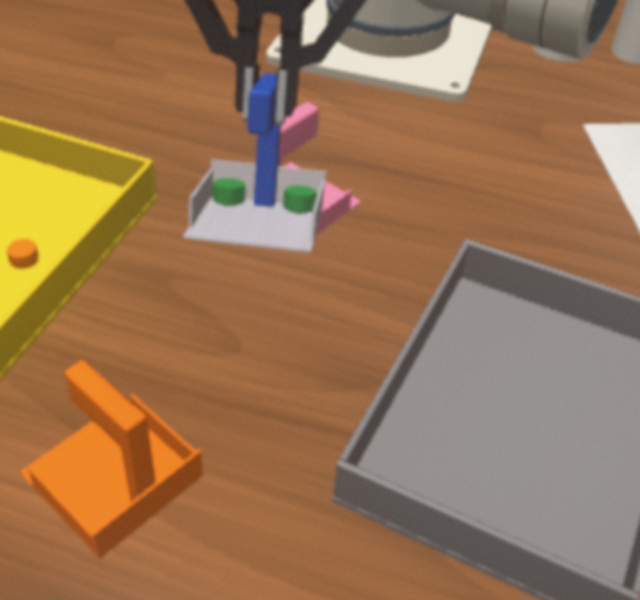

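Both caps sit at the back of the pan, at (228,190) and (299,198). Lowering while levelling to a slight tilt.

Run:
```python
from go import *
q=[.5016,.0233,.203]
to(tcp(q,.08,.02),q[2],.08)
```

```text
t 13.3 at [0.46   0.0157 0.1863] [ 3.141  0.349 -2.941] F [-0.1  0.2 -1.2] 
 d_cm [ 0.24 -0.09  7.83] turn [-0.     0.269 -0.002]
```

```bash
python3 -m crank '{"delta_pos":[[0,0,0.3],[0,0,0.9],[0,0,1.7],[0.1,0,2.6],[0.1,0,3.5],[0.1,0,4.4],[0.2,0,5.3],[0.2,-0.1,6.2],[0.2,-0.1,6.9],[0.2,-0.1,7.4],[0.2,-0.1,7.8],[0.2,-0.1,7.8]],"angular":[[0,0.01,0],[0,0.03,0],[0,0.058,0],[0,0.09,0],[0,0.12,0],[0,0.15,0],[0,0.18,0],[0,0.21,0],[0,0.237,0],[0,0.255,0],[0,0.269,0],[0,0.269,0]],"hand":[1,1,1,1,1,1,1,1,1,1,1,1]}'
python3 - <<'E'
from go import *
q=[.5016,.0233,.203]
to(tcp(q,0,.002),q[2],0)
E
```

```text
t: 14.3
eef_pos: [0.4854, 0.0203, 0.1119]
eef_rot: [3.141, 0.079, -2.939]
ft_force: [0.4, 0.4, -1.0]
opening: 0.0147
gripper_force: 78.7
t 14.3 at [0.4854 0.0203 0.1119] [ 3.141  0.079 -2.939] F [ 0.4  0.4 -1. ] 
 d_cm [-0.43 -0.04  2.08] turn [ 0.001  0.079 -0.001]
```

```bash
python3 -m crank '{"delta_pos":[[0,0,0.3],[-0.1,0,0.7],[-0.2,0,1.1],[-0.3,0,1.5],[-0.4,0,1.8],[-0.4,0,2.0],[-0.4,0,2.1],[-0.4,0,2.1]],"angular":[[0,0.01,0],[0,0.025,0],[0,0.04,0],[0,0.055,0],[0,0.07,0],[0,0.079,0],[0,0.079,0],[0,0.079,0]],"hand":[1,1,1,1,1,1,1,1]}'
python3 -m crank '{"delta_pos":[[0,0,0.1],[0,0,0.1],[0,0,0.1]],"angular":[[0,0,0],[0,0,0],[0,0,0]],"hand":[1,1,1]}'
python3 -m crank '{"delta_pos":[[0,0,0.1],[0,0,0.1],[0,0,0.1]],"angular":[[0,0,0],[0,0,0],[0,0,0]],"hand":[1,1,1]}'
```

```text
t: 14.97
eef_pos: [0.4906, 0.0212, 0.0919]
eef_rot: [3.141, 0.001, -2.94]
ft_force: [0.2, -0.8, -1.7]
opening: 0.0145
gripper_force: 78.7
t: 15.22
eef_pos: [0.4905, 0.0212, 0.0914]
eef_rot: [3.141, 0.002, -2.94]
ft_force: [-0.2, 0.7, -1.2]
opening: 0.0146
gripper_force: 78.7
t: 15.47
eef_pos: [0.4906, 0.0212, 0.0903]
eef_rot: [3.141, 0.002, -2.94]
ft_force: [0.3, -0.7, -1.4]
opening: 0.0149
gripper_force: 78.7
```

```bash
python3 -m crank '{"delta_pos":[[0,0,0.1],[0,0,0.1],[0,0,0.1]],"angular":[[0,0,0],[0,0,0],[0,0,0]],"hand":[1,1,1]}'
```

```text
t: 15.72
eef_pos: [0.4907, 0.0212, 0.0895]
eef_rot: [3.142, 0.002, -2.94]
ft_force: [-0.1, 0.6, 2.5]
opening: 0.0146
gripper_force: 79.2
```

Down on the desk (+2.5 N). Releasing and rising.

```bash
python3 -m crank '{"delta_pos":[[0,0,0],[0,0,0],[0,0,0],[0,0,0],[0,0,0],[0,0,-1],[0,0,-3],[0,0,-6],[0,0,-9],[0,0,-12],[0,0,-12]],"angular":[[0,0,0],[0,0,0],[0,0,0],[0,0,0],[0,0,0],[0,0,0],[0,0,0],[0,0,0],[0,0,0],[0,0,0],[0,0,0]],"hand":[2,3,4,5,5,5,5,5,5,5,5]}'
python3 - <<'E'
from go import *
p=imaging.get_image("scene"); save(p,"s6.png",(180,100,500,400),2)
q,f=fit([(p,near(finder.outline_of(p,"scoop"),(308,245))["mask"])],SC,[.5016,.0233,.2]); print(q,f,robot.state()["t"])
E
```

```text
t: 16.63
eef_pos: [0.4924, 0.0209, 0.2146]
eef_rot: [-3.139, 0.009, -2.94]
ft_force: [0.3, 0.8, -0.0]
opening: 0.05
gripper_force: 0.0
[0.49997761 0.0237402  0.18546205] 0.05602790144489626 16.7333
```

View pics/s6.png

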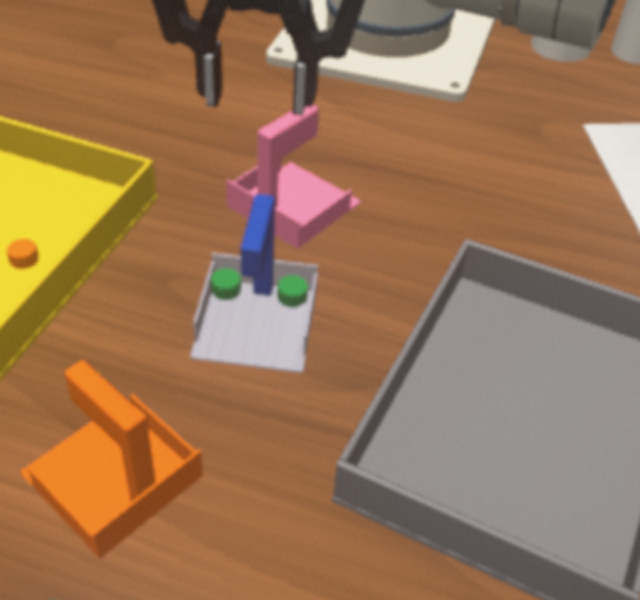

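The scoop is flat on the desk at its starting place, with both caps, at (226,282) and (293,289), at the back of its pan. The gripper is clear.

```bash
python3 -c "
from plant import ticket
print(ticket.sign_off())"
```

```text
the job is handed in; nothing more can be done
None
```

Both green caps were gathered into the blue-handled scoop, and it was put down flat within about 2 mm of where it started; the job was handed in at about 17 s of the 48 s limit.

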